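Hang the oven rack on its two hooks

TASK

Lift the small oven rack out of the drainer and hang it by its two ears on the two hooks of the stand. The hooks are clamped by hand and seldom at the same height: lower the rack gently, pressing on neither hook with more than about 10 N, and keep hold until you are sure that both ears rest in their hooks; only then let go. Leave everything else where it is.

Things in the scene. Friction and masses are not known exactly. Their poses are not given: they have to be found in the camera images.
- rack: Oven rack: flat steel frame, about 0.45 kg, on edge in the drainer's front slot; may lean a few degrees. 250 wide, 155 tall, of 9 mm rod with thin upright wires. The top rod is 340 long: its ends project 45 mm beyond the frame as two ears. Origin: centre of the underside; z up the frame, y along the top rod, x out of its plane. Both faces alike. Held by the rod it swings plumb.
- rack_bar (a point): Middle of the rack's top rod, on the rod's axis, 150.5 mm above the rack's origin; axes as the rack's. Grip here from above, fingers closing along x: rod 9 mm thick, 4 mm wires below it. The ears reach from 125 to 170 mm either side of this point along y.
- drainer: Wooden drainer, fixed. Base 160 (x) x 270 (y) x 12 mm, origin at the centre of its underside. Two slots along y, at x = -35 mm (rack) and x = +40 mm (baking sheet), lined by upright 10 mm dowels whose tops are 72 mm above the origin, 13 mm clear between them. Lift the rack straight up out of it. It may be to the robot's left or right.
- stand: Hanging stand, fixed, left or right of the robot. Wooden base, x -60 to +70, y -170 to +170, 12 mm thick; origin on its underside. The rack is to hang in the plane x = 0 of this frame, rod along y, rod middle at y = 0: hook bottoms lie at x = 0, y = +148 and -148 mm, posts 30 mm behind (+x). Between hooks and rack frame about 18 mm are free along y on each side.
- post_a: Post at the stand's +y end: steel rod 14 mm thick, 270 tall, origin at its foot. A hook is clamped fast to it: a V-shaped funnel open upwards, 30 mm in front (x = -30 mm), 24 mm deep, 24 mm clear at the mouth. The hook's height is NOT known from this pose: a seated ear's axis is 213 to 243 mm above this origin, whatever the other hook's. Hook tip rises 18 mm, collar 25 mm above it.
- post_b: Post at the stand's -y end, like post_a, with its own hook at its own height (seated ear's axis again 213 to 243 mm above this origin, not the same as at post_a). The hooks are rigid and do not give when pressed.
- sheet: Bystander: dark baking sheet, 220 x 110 x 9 mm, on edge in the rear slot of the drainer. Origin: centre of its underside.
- ramekin: Bystander: small white bowl, 72 mm across, 40 mm tall, on the base plate of the stand, below where the rack will hang. Origin: centre of its underside.
- mug: Bystander: white mug, 80 mm across, 90 mm tall. Origin: centre of its underside.
- jar: Bystander: amber glass jar, 68 mm across, 100 mm tall. Origin: centre of its underside.
- soap: Bystander: blue bottle, 60 mm across, 180 mm tall. Origin: centre of its underside.
- bowl: Bystander: blue bowl, 120 mm across, 60 mm tall. Origin: centre of its underside.
- spatula: Bystander: spatula with a wooden handle lying on the counter, outside the work area. Origin: under its middle.

How it is judged:
On the way, in this order (a step that is already met when the one before it is completed fails the run):
1. the rack is lifted clear of the drainer in the gripper (height (world z) of rack above 0.1 m and contact force between the fingers and rack above 1 N), for 0.1 s.
2. while the gripper still holds the rack, both ears rest in their hooks (each hook is loaded with more than 0.6 N) (x of rack_bar in the frame of stand between -0.008 and 0.008 m and angle between the y axis of rack and the y axis of stand, either way round below 0.13 rad and height (world z) of rack_bar above 0.215 m and contact force between rack and post_a above 0.6 N and contact force between rack and post_b above 0.6 N and contact force between the fingers and rack above 1 N), for 0.3 s.
At the end, for the whole second after the job is handed in: The rack hangs at rest on both hooks: over 0.6 N on each, the middle of its top rod within 8 mm of the hook plane and over 215 mm high, the rod within 0.13 rad of the stand's y axis, the frame within 0.25 rad of plumb; bystanders within 20 mm of their starts (x of rack_bar in the frame of stand between -0.008 and 0.008 m and angle between the y axis of rack and the y axis of stand, either way round below 0.13 rad and height (world z) of rack_bar above 0.215 m and contact force between rack and post_a above 0.6 N and contact force between rack and post_b above 0.6 N and linear speed of rack below 0.03 m/s and angular speed of rack below 0.4 rad/s and angle between rack's own z axis and vertical below 0.25 rad); the robot touches nothing.
It fails at once if an ear is pressed on its hook with more than 15 N (contact force between rack and post_a above 15 N or contact force between rack and post_b above 15 N).
It fails at once if a bystander is moved by more than 20 mm (distance of any of sheet, ramekin, mug, jar, soap, bowl, spatula from where it was at the start of the episode above 0.02 m).
It also fails if it takes over 69 s, if anything falls off the work surface, if the arm or the gripper's body presses on something with over 40 N, if the wrist force passes 120 N, or if a joint passes its speed limit or range.

ROBOT

A 6-joint arm with a two-finger parallel gripper is mounted at the origin on the work surface. World frame = base frame: x ahead of the robot, y to its left, z up, the work surface at z = 0. Lengths are in m, angles in rad, forces in N, time in s.
With the tool pointing down it reaches from about 0.325 to 0.775 m from the base axis. Payload 9.3 kg.
Tool frame: the origin (TCP) lies at the centre of the arm's flange, where the gripper is bolted on; the fingertips stand 173 mm ahead of it and the grasp point (between the pads) lies 155 mm ahead of it; z points along the fingers, y is the line along which they close (so a half turn about z gives the same grasp; the last joint's range is limited). The gripper opens to 85 mm and grips with 20 to 120 N. Pads are 22 mm wide; open, the fingers measure 114 mm over their backs; the gripper's body (76 mm by 85 mm) begins 54 mm behind the grasp point. The pads swing forward as they close: fully open they stand 13 mm farther back than shut.
Start: joints at [-1.288, 0.259, 0.021, 1.334, 0, 1.418], TCP at [0.232, -0.499, 0.405] pointing down, gripper open.
Joint ranges: [-3.04, 3.04], [-0.91, 1.82], [-1.04, 1.36], [-1.92, 1.95], [-1.52, 1.45], [-3.14, 3.14]. Speed limits (rad/s): [2.22, 2.22, 2.79, 3.14, 3.14, 3.14].

INTERFACE

Orientations are given as a unit quaternion [x, y, z, w].
In Python, from station import * gives the robot as it stands. The module is installed in compiled form; this text tells all that it offers.
- The arm moves only by the tool send_rows, never from a script. Its argument "commands" is a list that holds one entry, the list of rows, each a list of 7 numbers: the shift along the tool's x, y, z in fractions of the full range, 1 being 0.5 m, then the turn, a rotation vector about the tool's x, y, z in shares of pi/2 rad (1.0 is pi/2 rad), then the opening, from -1 (shut) to 1 (fully open). In form: [[[x, y, z, wx, wy, wz, gripper], ...]]. A call has 1 to 20 rows; each row is the pose to reach, as a shift and turn from the pose commanded when the call began, along the tool's axes at that moment; what a row does not reach only later rows make up. A row lasts 1/10 s, in which the tool goes at most 50 mm and 8.59 degrees, less where a joint would pass 70% of its speed; a pose out of reach is approached as far as the arm can. No shift or turn number may pass 1 either way. A call with a gripper value outside its range is refused whole. The fingers move at their own pace and stop on an object; "squeeze" is the grip in N (left out, the last holds). Time passes only in rows, so rows that repeat a pose let the fingers close. It gives the time, the measured TCP pose, the force, the opening and the grip force at its end, in the units of the state.
- get_obs(): the state, without advancing time (a new reading comes with each control period).
- grab_frame(name): name is "side" or "top" or "wrist"; returns a dict with "img" (480x640x3 uint8, red, green, blue), "fx", "fy", "cx", "cy" (pixels), "xyz" and "orientation" of the camera in the world. Camera axes: x right, y down, z forward; pixel columns grow to the right and rows downward; lengths in m; the calibration is good to about 2 mm. The wrist camera is an equidistant fisheye: a pixel r from the principal point sees the ray r / f radians off the axis. A picture is of the moment at which its call begins. There is no depth.
- close_job(): hands the job in; it is judged then, once.
The state is a dict: "time": time; "q": joint angles; "joint_vel": joint speeds; "joint_efforts": joint torques, N m; "tcp_pos": TCP position; "ee_rot": TCP orientation; "wrist_force": force on the tool from outside, world axes, zero at the start; "ft_torque": the same for the moment, N m; "opening": opening from 0.0 (shut) to 1.0 (fully open); "grip_force": force on a finger pad.
Only numpy, scipy, OpenCV 4.12 (cv2) and the standard library are available. Lean on these libraries where they do the work, as an engineer would, in place of code of your own. Each camera call takes 0.05 s, during which the arm holds its last target. There are 200 camera calls.

## Working session

There is one attempt and no reset: what is moved stays moved. The work goes in short steps, Python scripts to look and compute and a tool call to move; the robot and the scene stay as the last step left them, time stands still between calls to the robot, and variables do not carry over. Pictures are saved under pics/ and viewed, at most 10 in all, crops included, and the job is handed in when it is done.

Besides the shell and the picture viewer there is one more tool, called as name([rows], argument=value, ...), one row to a line, values as JSON. send_rows: Moves the arm, as the interface text tells. Its arguments: {"type":"object","properties":{"commands":{"type":"array","items":{"type":"array","items":{"type":"array","items":{"type":"number"}}}},"squeeze":{"type":"number"}},"required":["commands"]}

```bash
mkdir -p pics; python3 - <<'E'
from station import *
import cv2
o=get_obs()
print({k:(o[k]) for k in ("time","tcp_pos","ee_rot","wrist_force","opening")})
for n in("side","top","wrist"):
    f=grab_frame(n); cv2.imwrite(f"pics/{n}0.png",f["img"][:,:,::-1]); print(n,{k:f[k] for k in f if k!="img"})
E
```

```text
{'time': 0.0, 'tcp_pos': array([ 0.2321419 , -0.49853449,  0.4040564 ]), 'ee_rot': array([ 9.76356373e-01,  2.16166078e-01, -5.04997851e-05, -6.75477036e-04]), 'wrist_force': array([-0.47459164,  0.07600166, -0.18691384]), 'opening': 0.9999745768673924}
side {'fx': 473.47379239898424, 'fy': 473.47379239898424, 'cx': 319.9580727702504, 'cy': 237.45070732849226, 'xyz': array([0.13464939, 0.70620702, 1.05207054]), 'orientation': array([-0.26745254,  0.8874039 , -0.3612848 ,  0.10225827])}
top {'fx': 469.0517529186001, 'fy': 469.0517529186001, 'cx': 330.3885186159624, 'cy': 239.73150454688033, 'xyz': array([ 0.47310816, -0.05991565,  1.51105518]), 'orientation': array([-0.69790862,  0.71487304, -0.02736571,  0.03363357])}
wrist {'fx': 371.64829954431775, 'fy': 371.64829954431775, 'cx': 319.20551623297797, 'cy': 240.23896557261105, 'xyz': array([ 0.29502851, -0.46928265,  0.37374126]), 'orientation': array([ 0.83529353, -0.53267358, -0.0740401 ,  0.11428754])}
```

View pics/side0.png

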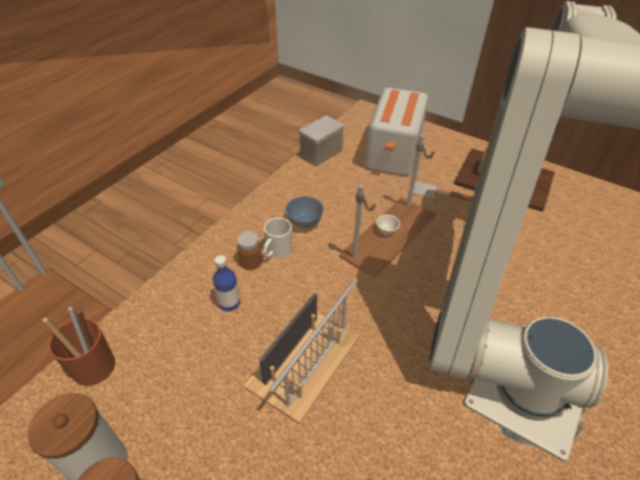

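View pics/top0.png

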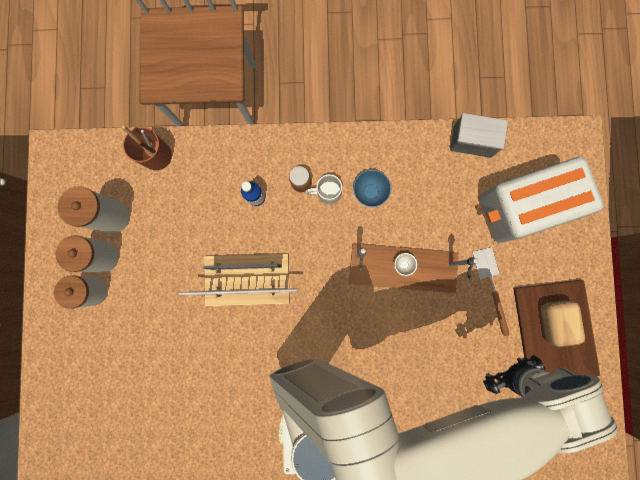

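View pics/wrist0.png

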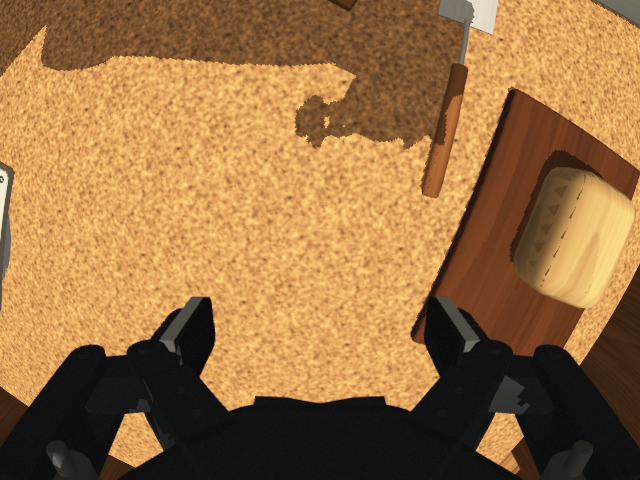

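The side view shows the rack rod from about (354,283) to (272,388), and the post tops at (360,187) and (419,138). The top view shows the rod from (179,293) to (298,291), and the stand base at x 350–457, y 243–290. The wrist view shows only the spatula and the board.

```bash
cat > h.py <<'E'
import numpy as np, cv2
from scipy.spatial.transform import Rotation as R
def ray(f,p,fish=False):
    d=np.array([(p[0]-f["cx"])/f["fx"],(p[1]-f["cy"])/f["fy"]])
    r=np.linalg.norm(d)
    v=np.r_[d/r*np.sin(r),np.cos(r)] if fish else np.r_[d,1]
    v=R.from_quat(f["orientation"]).apply(v); return np.array(f["xyz"]),v/np.linalg.norm(v)
def plane(f,p,z,fish=False):
    o,v=ray(f,p,fish); return o+v*(z-o[2])/v[2]
def tri(*rs):
    A=sum(np.eye(3)-np.outer(v,v) for o,v in rs); b=sum((np.eye(3)-np.outer(v,v))@o for o,v in rs)
    x=np.linalg.solve(A,b); return x,max(np.linalg.norm(np.cross(x-o,v)) for o,v in rs)
def proj(f,X,fish=False):
    c=R.from_quat(f["orientation"]).inv().apply(np.array(X)-f["xyz"])
    if fish:
        r=np.linalg.norm(c[:2]); t=np.arctan2(r,c[2]); c=np.r_[c[:2]/r*t,1]
    else: c=c/c[2]
    return np.array([f["cx"]+f["fx"]*c[0],f["cy"]+f["fy"]*c[1]])
E
python3 - <<'E'
from h import *; from station import *
np.set_printoptions(precision=4,suppress=True)
s=grab_frame("side");t=grab_frame("top")
for n,a,b in [("rodL",(272,388),(179,293)),("rodR",(354,283),(298,291)),("postA",(360,187),(362,247)),("postB",(419,138),(450,236))]:
    print(n,*tri(ray(s,a),ray(t,b)))
for n,p in [("c1",(350,285)),("c2",(350,243)),("c3",(457,249)),("c4",(457,292))]: print(n,plane(t,p,.012))
o=get_obs(); w=grab_frame("wrist"); T=R.from_quat(o["ee_rot"])
print(T.inv().apply(w["xyz"]-o["tcp_pos"]),(T.inv()*R.from_quat(w["orientation"])).as_matrix())
a=s["img"][130:270,340:440];b=s["img"][275:415,260:360]
cv2.imwrite("pics/c1.png",cv2.resize(np.hstack([a,b]),None,fx=4,fy=4,interpolation=2)[:,:,::-1])
a=t["img"][245:310,175:305];b=t["img"][230:295,345:475]
cv2.imwrite("pics/c2.png",cv2.resize(np.vstack([a,b]),None,fx=4.6,fy=4.6,interpolation=2)[:,:,::-1])
E
```

```text
rodL [0.4469 0.3858 0.1689] 0.0005586667390773476
rodR [0.4486 0.0497 0.1491] 0.004310145865537402
postA [ 0.5563 -0.1343  0.2751] 0.00280868250517529
postB [ 0.5446 -0.3717  0.3012] 0.03736305774634242
c1 [ 0.457  -0.1071  0.012 ]
c2 [ 0.5909 -0.1107  0.012 ]
c3 [ 0.5634 -0.4517  0.012 ]
c4 [ 0.4269 -0.4454  0.012 ]
[0.0693 0.     0.0304] [[-0.0007 -0.9629 -0.27  ]
 [ 1.     -0.0004 -0.0009]
 [ 0.0007 -0.27    0.9629]]
```

View pics/c1.png

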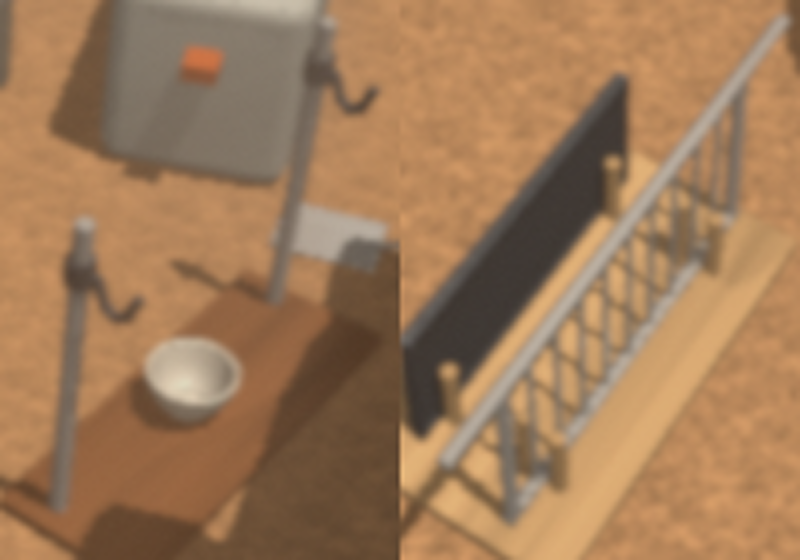

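View pics/c2.png

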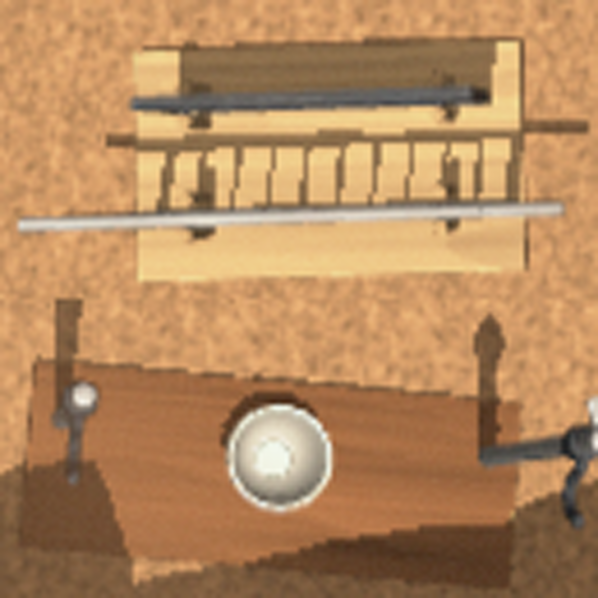

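The side crop shows hooks A and B, each with its V opening towards the robot. The V bottoms are at about side pixels (370,209) and (429,157). The top crop gives the rod ends at (179.3,293.9) and (297.2,290.4), and post tops at (363,251) and (471,262).

```bash
python3 - <<'E'
from h import *; from station import *
np.set_printoptions(precision=4,suppress=True)
s=grab_frame("side");t=grab_frame("top")
P={}
for n,a,b in [("rodL",(271.9,390),(179.3,293.9)),("rodR",(355.7,279.5),(297.2,290.4)),("A",(360.75,186.2),(363,251.1)),("B",(421,135.5),(472,262)),("tipA",(375,205.7),(360.7,269.3)),("tipB",(433.7,153),(470,278.5))]:
    P[n],e=tri(ray(s,a),ray(t,b)); print(n,P[n],e)
for n,p in [("c1",(345+20/4.6,230+249/4.6)),("c2",(345+38/4.6,230+59/4.6)),("c3",(345+520/4.6,230+105/4.6)),("c4",(345+510/4.6,230+288/4.6)),("footB",(450.9,265))]: print(n,plane(t,p,.012))
d=P["A"]-P["B"]; print(np.hypot(*d[:2]))
yaw=np.arctan2(-d[0],d[1]); print("yaw",yaw)
ax=np.array([np.cos(yaw),np.sin(yaw),0]); 
for n,p in (("A",(370.5,209.5)),("B",(428.75,157))):
    o,v=ray(s,p)  # intersect with hook plane x=0 (30mm in front of post)
    q=P[n]-.03*ax; print("hook",n,o+v*((q-o)@ax)/(v@ax))
r=P["rodL"]-P["rodR"]; print("rod",np.linalg.norm(r),(P["rodL"]+P["rodR"])/2,"yaw",np.arctan2(-r[0],r[1]),"tilt",r[2])
E
```

```text
rodL [0.4452 0.3871 0.1641] 0.000536718930374649
rodR [0.4482 0.0496 0.1634] 0.001530279638799076
A [ 0.5493 -0.1344  0.2802] 0.0018052441316474817
B [ 0.5137 -0.4156  0.2899] 0.001951774090302812
tipA [ 0.502  -0.1294  0.2414] 0.0011283111590009286
tipB [ 0.4698 -0.4221  0.2435] 0.0005970220446075949
c1 [ 0.4598 -0.1051  0.012 ]
c2 [ 0.5912 -0.1212  0.012 ]
c3 [ 0.551  -0.4545  0.012 ]
c4 [ 0.4251 -0.4417  0.012 ]
footB [ 0.5128 -0.43    0.012 ]
0.2833804612691793
yaw -0.12589083252138986
hook A [ 0.5185 -0.1385  0.213 ]
hook B [ 0.4825 -0.4229  0.2237]
rod 0.3374810760865867 [0.4467 0.2183 0.1638] yaw 0.008826161745494727 tilt 0.0007088397251879819
```

Units first: shifts go in shares of 0.5 m and turns go in shares of pi/2 rad. So 0.327 m / 0.5 = 0.654, 0.18 m / 0.5 = 0.36, -1.03 rad / 1.5708 = -0.6557.

send_rows([
  [[0,0,-0.1,0,0,0,1],[0,0,-0.2,0,0,-0.0637,1],[0.06,0,-0.292,0,0,-0.1592,1],[0.16,-0.02,-0.292,0,0,-0.2546,1],[0.26,-0.04,-0.292,0,0,-0.3501,1],[0.36,-0.06,-0.292,0,0,-0.4456,1],[0.46,-0.08,-0.292,0,0,-0.5411,1],[0.56,-0.11,-0.292,0,0,-0.6366,1],[0.654,-0.134,-0.292,0,0,-0.6557,1],[0.654,-0.134,-0.292,0,0,-0.6557,1],[0.654,-0.134,-0.292,0,0,-0.6557,1],[0.654,-0.134,-0.292,0,0,-0.6557,1]],
])

```text
time: 1.6
tcp_pos: [0.4999, -0.3003, 0.5506]
ee_rot: [0.743, 0.669, -0.0, -0.0]
wrist_force: [0.2, -0.3, -0.6]
opening: 1.004
grip_force: 0.0
```

```bash
python3 - <<'E'
from h import *; from station import *; import pickle
o=get_obs(); print(o["time"],o["tcp_pos"],o["ee_rot"],o["q"])
f=grab_frame("wrist"); pickle.dump(f,open("w1.pkl","wb")); cv2.imwrite("pics/w1.png",f["img"][:,:,::-1])
E
```

```text
1.6 [ 0.49994412 -0.30025912  0.55058755] [ 7.43354575e-01  6.68897541e-01 -2.16786095e-04 -8.93750239e-05] [-6.84612878e-01  3.28855547e-01  4.89721472e-01  1.73190518e+00
 -4.01153764e-04  9.91530356e-01]
```

To row units: -0.13 m / 0.5 = -0.26, -0.1 m / 0.5 = -0.2.

send_rows([
  [[0,-0.1,0.04,0,0,0,1],[0,-0.2,0.08,0,0,0,1],[0,-0.26,0.1,0,0,0,1],[0,-0.26,0.1,0,0,0,1],[0,-0.26,0.1,0,0,0,1],[0,-0.26,0.1,0,0,0,1]],
])

```text
time: 2.25
tcp_pos: [0.3709, -0.287, 0.5013]
ee_rot: [0.744, 0.668, 0.0, 0.001]
wrist_force: [0.2, 0.5, 0.5]
opening: 1.001
grip_force: 0.0
```

```bash
python3 - <<'E'
from h import *; from station import *; import pickle
o=get_obs(); print(o["time"],o["tcp_pos"],o["ee_rot"],o["q"])
f=grab_frame("wrist"); pickle.dump(f,open("w2.pkl","wb"))
g=pickle.load(open("w1.pkl","rb"))
# hook crops by approximate projection
np.set_printoptions(precision=1,suppress=True)
for h in (g,f):
    for X in ((.5185,-.1385,.225),(.4825,-.4229,.23),(.5493,-.1344,.282),(.5137,-.4229,.282)): print(proj(h,X,True),end=" ")
    print()
cv2.imwrite("pics/w12.png",cv2.resize(np.hstack([g["img"],f["img"]]),(800,300),interpolation=3)[:,:,::-1])
E
```

```text
2.25 [ 0.37090306 -0.28701564  0.50134476] [7.43799704e-01 6.68402088e-01 1.54901994e-05 8.05324909e-04] [-8.37801019e-01  1.06297343e-01  7.15476105e-02  1.53443592e+00
  2.94718147e-05  8.39674276e-01]
[320.2  24.3] [313.8 356.6] [366.9  -9.4] [351.8 388. ] 
[500.8  19.8] [465.6 381. ] [579.1  -2.2] [523.3 411.5]
```

View pics/w12.png

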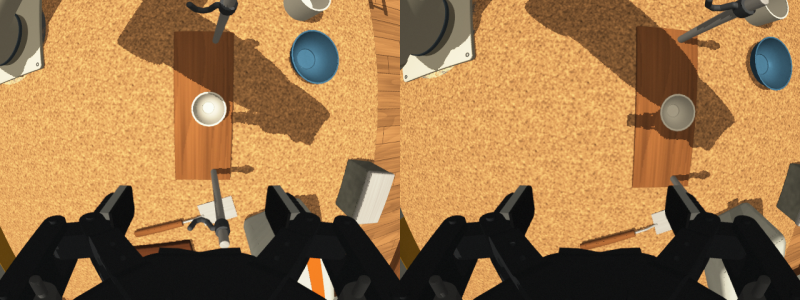

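The left half is view 1, with hook B clear at about full-res pixel (345,360) and hook A at the top edge at about (340,15). The right half is view 2, where B is hidden behind the finger. I'll take shifted views for each hook.

To row units: -0.12 m / 0.5 = -0.24, -0.1 m / 0.5 = -0.2.

send_rows([
  [[-0.1,0,0,0,0,0,1],[-0.2,0,0,0,0,0,1],[-0.24,0,0,0,0,0,1],[-0.24,0,0,0,0,0,1],[-0.24,0,0,0,0,0,1],[-0.24,0,0,0,0,0,1]],
])

```text
time: 2.9
tcp_pos: [0.359, -0.4049, 0.5008]
ee_rot: [0.743, 0.669, 0.0, -0.0]
wrist_force: [-0.4, 0.2, 0.6]
opening: 1.0
grip_force: 0.0
```

```bash
python3 - <<'E'
from h import *; from station import *; import pickle
o=get_obs(); print(o["time"],o["tcp_pos"],o["wrist_force"],o["ft_torque"])
f=grab_frame("wrist"); pickle.dump(f,open("w3.pkl","wb"))
E
```

```text
2.9 [ 0.35895636 -0.4048985   0.50080696] [-0.38140815  0.22747158  0.56413665] [-0.00255787  0.02290258  0.07977656]
```

To row units: 0.24 m / 0.5 = 0.48, 0.2 m / 0.5 = 0.4.

send_rows([
  [[0.1,0,0,0,0,0,1],[0.2,0,0,0,0,0,1],[0.3,0,0,0,0,0,1],[0.4,0,0,0,0,0,1],[0.48,0,0,0,0,0,1],[0.48,0,0,0,0,0,1],[0.48,0,0,0,0,0,1],[0.48,0,0,0,0,0,1]],
])

```text
time: 3.75
tcp_pos: [0.3836, -0.1668, 0.5009]
ee_rot: [0.743, 0.669, 0.0, 0.0]
wrist_force: [0.1, -0.6, -0.2]
opening: 0.999
grip_force: 0.0
```

```bash
python3 - <<'E'
from h import *; from station import *; import pickle
o=get_obs(); print(o["time"],o["tcp_pos"],o["wrist_force"],o["ft_torque"])
f=grab_frame("wrist"); pickle.dump(f,open("w4.pkl","wb"))
E
```

```text
3.75 [ 0.38356109 -0.16683344  0.50090624] [ 0.08002846 -0.5947821  -0.21523276] [0.01053361 0.00783204 0.02005447]
```

To row units: 0.13 m / 0.5 = 0.26, 0.1 m / 0.5 = 0.2.

send_rows([
  [[0,0.1,-0.04,0,0,0,1],[0,0.2,-0.08,0,0,0,1],[0,0.26,-0.1,0,0,0,1],[0,0.26,-0.1,0,0,0,1],[0,0.26,-0.1,0,0,0,1],[0,0.26,-0.1,0,0,0,1]],
])

```text
time: 4.4
tcp_pos: [0.5124, -0.1812, 0.5502]
ee_rot: [0.744, 0.669, -0.0, -0.001]
wrist_force: [0.6, -0.1, -0.1]
opening: 1.003
grip_force: 0.0
```

```bash
python3 - <<'E'
from h import *; from station import *; import pickle
np.set_printoptions(precision=4,suppress=True)
o=get_obs(); print(o["time"],o["tcp_pos"],o["ee_rot"],o["wrist_force"],o["ft_torque"])
f=grab_frame("wrist"); pickle.dump(f,open("w5.pkl","wb"))
L=lambda n:pickle.load(open(f"w{n}.pkl","rb"))
A=np.array((.51,-.137,.25));B=np.array((.49,-.42,.25)); out=[]
for n,X in ((4,A),(5,A),(1,B),(3,B)):
    g=L(n); c=np.round(proj(g,X,True)).astype(int); x0,y0=c-[66,50]; x0=max(0,min(x0,640-133));y0=max(0,min(y0,480-100))
    print(n,x0,y0); out.append(cv2.resize(g["img"][y0:y0+100,x0:x0+133],None,fx=3,fy=3,interpolation=2))
cv2.imwrite("pics/hk.png",np.vstack([np.hstack(out[:2]),np.hstack(out[2:])])[:,:,::-1])
E
```

```text
4.4 [ 0.5124 -0.1812  0.5502] [ 0.7436  0.6686 -0.0003 -0.0005] [ 0.6225 -0.1277 -0.0556] [-0.0027 -0.0166 -0.0818]
4 440 137
5 243 124
1 256 316
3 445 202
```

View pics/hk.png

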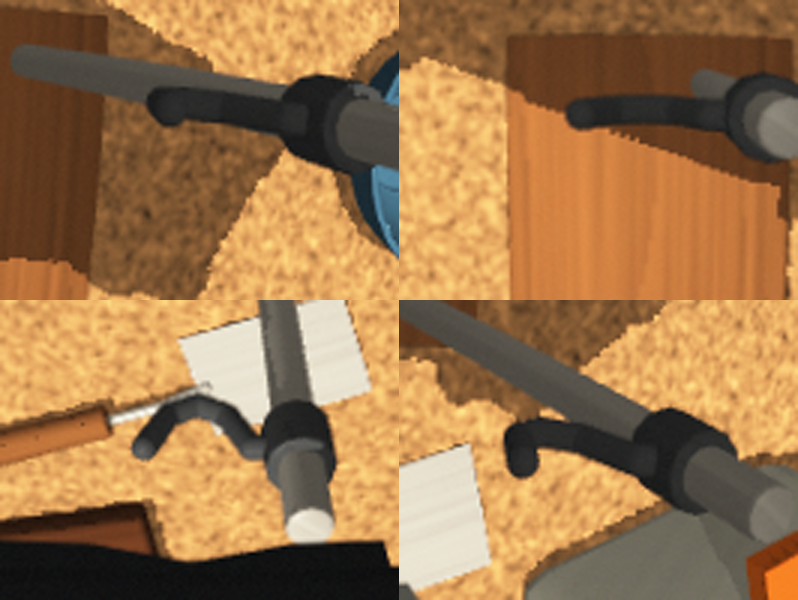

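Hook tips are visible in all four crops: A at (168,106) and (182,114), B at (146,142) and (122,161). Collars and post B's top are visible too.

```bash
python3 - <<'E'
from h import *; import pickle
np.set_printoptions(precision=4,suppress=True)
L=lambda n:pickle.load(open(f"w{n}.pkl","rb"))
off={4:(440,137),5:(243,124),1:(256,316),3:(445,202)}
def px(n,u): return (np.array(u)+.5)/3-.5+off[n]
P={}
for n,a,ua,b,ub in [("tipA",4,(168,106),5,(182,114)),("tipB",1,(146,142),3,(122,161)),("colA",4,(338,130),5,(378,120)),("colB",1,(304,164),3,(285,178)),("topB",1,(309,223),3,(375,217))]:
    P[n],e=tri(ray(L(a),px(a,ua),1),ray(L(b),px(b,ub),1)); print(n,P[n],e)
# base corners from w1 at z=.012 and post feet
d=P["tipA"]-P["tipB"]; print(np.linalg.norm(d[:2]),np.arctan2(-d[0],d[1]))
d=P["colA"]-P["colB"]; print(np.linalg.norm(d[:2]),np.arctan2(-d[0],d[1]))
print("footA", plane(L(4),px(4,(18,60)),.012,1), "footB")
# wood base outline in w1
im=L(1)["img"]; cv2.imwrite("pics/w1c.png",im[:,:,::-1])
f=L(5)
for u in ((509-399,39),): print("cornerA",plane(f,px(5,u),.012,1))
E
```

```text
tipA [ 0.5065 -0.1281  0.2412] 0.00026896298967642304
tipB [ 0.4742 -0.4231  0.2399] 0.0005340286771447617
colA [ 0.5551 -0.1353  0.2403] 0.00042758629413306934
colB [ 0.5204 -0.4331  0.2432] 0.0006863475035076539
topB [ 0.5195 -0.4275  0.2814] 0.0010479767531341457
0.2967755453748588 -0.10893238899512335
0.29980644729827627 -0.1160153162249786
footA [ 0.5498 -0.1333  0.012 ] footB
cornerA [ 0.4664 -0.1033  0.012 ]
```

To row units: 0.39 m / 0.5 = 0.78, 0.13 m / 0.5 = 0.26, -0.115 rad / 1.5708 = -0.0732.

send_rows([
  [[0.1,-0.02,0,0,0,-0.0127,1],[0.2,-0.06,0,0,0,-0.0255,1],[0.3,-0.08,0,0,0,-0.0382,1],[0.4,-0.11,0.04,0,0,-0.0509,1],[0.49,-0.14,0.08,0,0,-0.0637,1],[0.58,-0.16,0.12,0,0,-0.0732,1],[0.66,-0.18,0.18,0,0,-0.0732,1],[0.74,-0.2,0.22,0,0,-0.0732,1],[0.78,-0.214,0.26,0,0,-0.0732,1],[0.78,-0.214,0.26,0,0,-0.0732,1],[0.78,-0.214,0.26,0,0,-0.0732,1],[0.78,-0.214,0.26,0,0,-0.0732,1]],
])

```text
time: 5.65
tcp_pos: [0.4473, 0.2176, 0.4218]
ee_rot: [0.704, 0.71, 0.001, 0.001]
wrist_force: [0.1, -0.2, 0.0]
opening: 1.002
grip_force: 0.0
```

```bash
python3 - <<'E'
from h import *; from station import *; import pickle
np.set_printoptions(precision=4,suppress=True)
o=get_obs(); print(o["time"],o["tcp_pos"],o["ee_rot"],o["wrist_force"],o["ft_torque"])
f=grab_frame("wrist"); pickle.dump(f,open("w6.pkl","wb")); cv2.imwrite("pics/w6.png",f["img"][:,:,::-1])
for y in (.05,.2183,.387): print(proj(f,(.4467,y,.163),1))
E
```

```text
5.65 [0.4473 0.2176 0.4218] [0.7039 0.7103 0.0007 0.0006] [ 0.1382 -0.1994  0.0476] [-0.026  -0.0211  0.0267]
[315.3948 437.1949]
[316.3974 246.6355]
[318.5868 -15.1826]
```

View pics/w6.png

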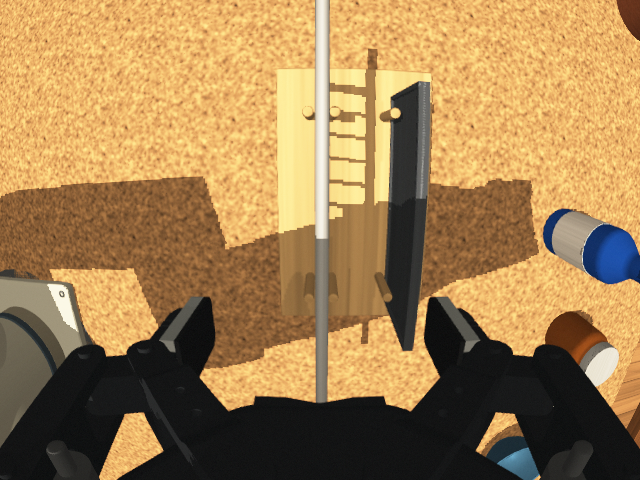

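The rod shows at column 321.5 and runs parallel to the tool, so x ≈ 0.450, 3 mm ahead of the current pose. The fingers straddle it and the sheet is clear. I'll descend and grip.

To row units: 0.104 m / 0.5 = 0.208, 0.003 m / 0.5 = 0.006.

send_rows([
  [[0,0.006,0.08,0,0,0,1],[0,0.006,0.16,0,0,0,1],[0,0.006,0.208,0,0,0,1],[0,0.006,0.208,0,0,0,1],[0,0.006,0.208,0,0,0,0.2],[0,0.006,0.208,0,0,0,-0.4],[0,0.006,0.208,0,0,0,-1],[0,0.006,0.208,0,0,0,-1],[0,0.006,0.208,0,0,0,-1],[0,0.006,0.208,0,0,0,-1],[0,0.006,0.208,0,0,0,-1],[0,0.006,0.208,0,0,0,-1],[0,0.006,0.208,0,0,0,-1]],
], squeeze=30)

```text
time: 7.0
tcp_pos: [0.4505, 0.2187, 0.3172]
ee_rot: [0.704, 0.711, 0.0, 0.0]
wrist_force: [0.1, -0.5, 6.2]
opening: 0.088
grip_force: 29.4
```

To row units: -0.183 m / 0.5 = -0.366, -0.13 m / 0.5 = -0.26.

send_rows([
  [[0,0,-0.02,0,0,0,-1],[0,0,-0.05,0,0,0,-1],[0,0,-0.09,0,0,0,-1],[0,0,-0.14,0,0,0,-1],[0,0,-0.2,0,0,0,-1],[0,0,-0.26,0,0,0,-1],[0,0,-0.32,0,0,0,-1],[0,0,-0.366,0,0,0,-1],[0,0,-0.366,0,0,0,-1],[0,0,-0.366,0,0,0,-1],[0,0,-0.366,0,0,0,-1]],
])

```text
time: 8.1
tcp_pos: [0.4503, 0.2186, 0.498]
ee_rot: [0.704, 0.711, -0.001, -0.001]
wrist_force: [-0.2, 0.4, -4.4]
opening: 0.092
grip_force: 29.5
```

```bash
python3 - <<'E'
from h import *; from station import *
np.set_printoptions(precision=4,suppress=True)
o=get_obs(); print(o["time"],o["tcp_pos"],R.from_quat(o["ee_rot"]).as_matrix(),o["wrist_force"],o["ft_torque"],o["grip_force"])
E
```

```text
8.1 [0.4503 0.2186 0.498 ] [[-0.01    0.9999 -0.0028]
 [ 0.9999  0.01   -0.0008]
 [-0.0008 -0.0028 -1.    ]] [-0.2017  0.3918 -4.3755] [-0.0447 -0.0172  0.0404] 29.54499363899231
```

To row units: -0.497 m / 0.5 = -0.994, -0.035 m / 0.5 = -0.07, 0.12 rad / 1.5708 = 0.0764.

send_rows([
  [[-0.04,-0.01,0,0,0,0,-1],[-0.1,-0.03,0,0,0,0,-1],[-0.18,-0.07,0,0,0,0,-1],[-0.26,-0.07,0,0,0,0.0064,-1],[-0.34,-0.07,0,0,0,0.0127,-1],[-0.42,-0.07,0,0,0,0.0191,-1],[-0.5,-0.07,0,0,0,0.0255,-1],[-0.58,-0.07,0,0,0,0.0382,-1],[-0.66,-0.07,0,0,0,0.0509,-1],[-0.74,-0.07,0,0,0,0.0637,-1],[-0.82,-0.07,0,0,0,0.0764,-1],[-0.9,-0.07,0,0,0,0.0764,-1],[-0.96,-0.07,0,0,0,0.0764,-1],[-0.994,-0.07,0,0,0,0.0764,-1],[-0.994,-0.07,0,0,0,0.0764,-1],[-0.994,-0.07,0,0,0,0.0764,-1],[-0.994,-0.07,0,0,0,0.0764,-1]],
])

```text
time: 9.8
tcp_pos: [0.4203, -0.2777, 0.4995]
ee_rot: [0.745, 0.668, 0.0, -0.0]
wrist_force: [-0.0, 0.3, -4.7]
opening: 0.091
grip_force: 29.7
```

```bash
python3 - <<'E'
from h import *; from station import *
np.set_printoptions(precision=4,suppress=True)
o=get_obs(); M=R.from_quat(o["ee_rot"]).as_matrix(); print(o["time"],o["tcp_pos"],M,o["wrist_force"],o["ft_torque"])
print("to go", M.T@(np.array([.5055,-.2777,o["tcp_pos"][2]])-o["tcp_pos"]), "yaw",np.arctan2(M[1,0],M[0,0])-np.pi/2)
E
```

```text
9.8 [ 0.4203 -0.2777  0.4995] [[ 0.1089  0.9941 -0.0003]
 [ 0.9941 -0.1089  0.0007]
 [ 0.0006 -0.0004 -1.    ]] [-0.0138  0.303  -4.7452] [-0.0703 -0.0425 -0.0132]
to go [ 0.0093  0.0847 -0.    ] yaw -0.10908980538936319
```

To row units: 0.085 m / 0.5 = 0.17, 0.009 m / 0.5 = 0.018.

send_rows([
  [[0.004,0.04,0,0,0,0,-1],[0.01,0.09,0,0,0,0,-1],[0.014,0.14,0,0,0,0,-1],[0.018,0.17,0,0,0,0,-1],[0.018,0.17,0.02,0,0,0,-1],[0.018,0.17,0.06,0,0,0,-1],[0.018,0.17,0.1,0,0,0,-1],[0.018,0.17,0.1,0,0,0,-1],[0.018,0.17,0.1,0,0,0,-1],[0.018,0.17,0.1,0,0,0,-1],[0.018,0.17,0.1,0,0,0,-1]],
])

```text
time: 10.9
tcp_pos: [0.5057, -0.279, 0.4508]
ee_rot: [0.745, 0.667, 0.0, 0.001]
wrist_force: [0.9, -0.2, -5.2]
opening: 0.096
grip_force: 29.8
```

```bash
python3 - <<'E'
from h import *; from station import *
np.set_printoptions(precision=4,suppress=True)
o=get_obs(); print(o["time"],o["tcp_pos"],o["wrist_force"],o["ft_torque"])
s=grab_frame("side");w=grab_frame("wrist")
a=cv2.resize(s["img"][110:250,340:460],None,fx=4,fy=4,interpolation=2)[:,:400] if 0 else cv2.resize(s["img"][120:270,340:450],(440,600),interpolation=2)
b=cv2.resize(w["img"][0:300,230:410],(360,600),interpolation=2)
cv2.imwrite("pics/p1.png",np.hstack([a,b])[:,:,::-1])
E
```

```text
10.9 [ 0.5057 -0.279   0.4508] [ 0.8969 -0.162  -5.2077] [0.0046 0.0385 0.0113]
```

View pics/p1.png

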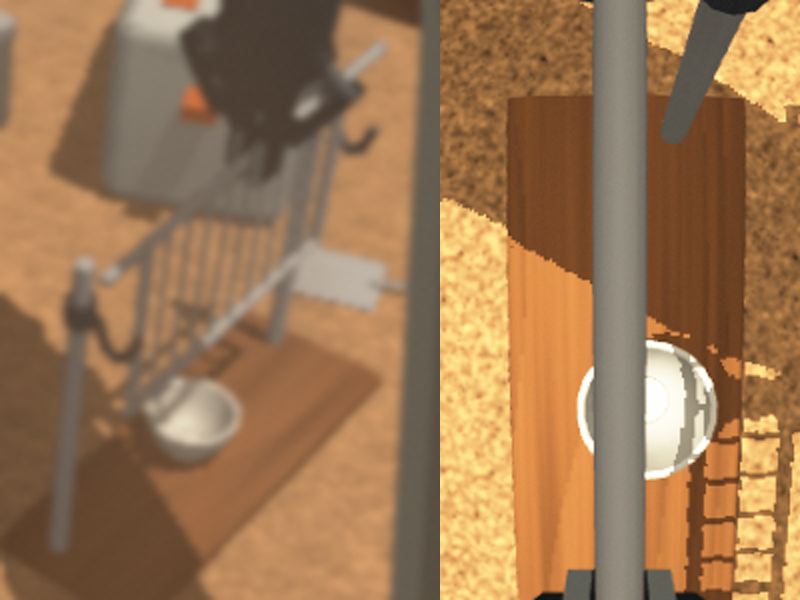

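The ears are above both hooks and the frame hangs between the posts. In the side crop, ear A's end is at (110,275), above the V at (120,350). The ramekin is clear. I'll lower to just above the expected seat.

To row units: 0.053 m / 0.5 = 0.106, 0.051 m / 0.5 = 0.102.

send_rows([
  [[0,0,0.02,0,0,0,-1],[0,0,0.04,0,0,0,-1],[0,0,0.06,0,0,0,-1],[0,0,0.07,0,0,0,-1],[0,0,0.078,0,0,0,-1],[0,0,0.086,0,0,0,-1],[0,0,0.092,0,0,0,-1],[0,0,0.098,0,0,0,-1],[0,0,0.102,0,0,0,-1],[0,0,0.106,0,0,0,-1],[0,0,0.106,0,0,0,-1],[0,0,0.106,0,0,0,-1]],
])

```text
time: 12.2
tcp_pos: [0.5058, -0.2791, 0.3968]
ee_rot: [0.745, 0.667, 0.0, 0.0]
wrist_force: [1.4, 0.2, -5.0]
opening: 0.093
grip_force: 29.8
```

```bash
cat > st.py <<'E'
from h import *; from station import *
np.set_printoptions(precision=4,suppress=True)
o=get_obs(); M=R.from_quat(o["ee_rot"]).as_matrix(); print(o["time"],o["tcp_pos"],"F",o["wrist_force"],"Ft",M.T@o["wrist_force"],"Tt",M.T@o["ft_torque"],"roll",M[2,:2])
E
python3 st.py
```

```text
12.2 [ 0.5058 -0.2791  0.3968] F [ 1.3954  0.1991 -5.0455] Ft [0.3512 1.3647 5.0456] Tt [-0.0294 -0.0025  0.0066] roll [-0.      0.0001]
```

To row units: 0.004 m / 0.5 = 0.008, 0.003 m / 0.5 = 0.006.

send_rows([
  [[0,0,0.002,0,0,0,-1],[0,0,0.004,0,0,0,-1],[0,0,0.006,0,0,0,-1],[0,0,0.008,0,0,0,-1],[0,0,0.008,0,0,0,-1],[0,0,0.008,0,0,0,-1]],
])

```text
time: 12.8
tcp_pos: [0.5058, -0.2791, 0.3927]
ee_rot: [0.745, 0.667, -0.0, -0.0]
wrist_force: [-0.6, -0.0, -4.1]
opening: 0.093
grip_force: 29.8
```

```bash
python3 st.py
```

```text
12.8 [ 0.5058 -0.2791  0.3927] F [-0.5907 -0.0226 -4.0564] Ft [-0.0873 -0.5846  4.0564] Tt [-0.0121  0.0008  0.0176] roll [ 0. -0.]
```

To row units: 0.003 m / 0.5 = 0.006, 0.002 m / 0.5 = 0.004.

send_rows([
  [[0,0,0.002,0,0,0,-1],[0,0,0.004,0,0,0,-1],[0,0,0.006,0,0,0,-1],[0,0,0.006,0,0,0,-1],[0,0,0.006,0,0,0,-1]],
])

```text
time: 13.3
tcp_pos: [0.5058, -0.2791, 0.3896]
ee_rot: [0.745, 0.667, -0.0, -0.0]
wrist_force: [-0.1, -0.3, -5.2]
opening: 0.093
grip_force: 29.8
```

```bash
python3 st.py
```

```text
13.3 [ 0.5058 -0.2791  0.3896] F [-0.101  -0.2517 -5.2295] Ft [-0.2614 -0.0722  5.2295] Tt [ 0.0521  0.0167 -0.0009] roll [ 0.     -0.0001]
```

Rod at about 0.236 with no contact. I'll continue in 2 mm steps.

send_rows([
  [[0,0,0.002,0,0,0,-1],[0,0,0.004,0,0,0,-1],[0,0,0.004,0,0,0,-1],[0,0,0.004,0,0,0,-1]],
])

```text
time: 13.7
tcp_pos: [0.5058, -0.2791, 0.3876]
ee_rot: [0.745, 0.667, -0.0, -0.0]
wrist_force: [0.5, 0.4, -5.4]
opening: 0.092
grip_force: 29.8
```

```bash
python3 st.py
```

```text
13.7 [ 0.5058 -0.2791  0.3876] F [ 0.5168  0.4305 -5.3813] Ft [0.4844 0.4667 5.3813] Tt [ 0.0123  0.0097 -0.0038] roll [ 0.     -0.0001]
```

To row units: 0.002 m / 0.5 = 0.004, 0.001 m / 0.5 = 0.002.

send_rows([
  [[0,0,0.002,0,0,0,-1],[0,0,0.004,0,0,0,-1],[0,0,0.004,0,0,0,-1],[0,0,0.004,0,0,0,-1]],
])

```text
time: 14.1
tcp_pos: [0.5058, -0.2791, 0.3856]
ee_rot: [0.745, 0.667, -0.0, -0.0]
wrist_force: [1.0, -0.8, -4.3]
opening: 0.09
grip_force: 29.8
```

```bash
python3 st.py
```

```text
14.1 [ 0.5058 -0.2791  0.3856] F [ 1.0368 -0.8297 -4.2501] Ft [-0.711   1.1219  4.2501] Tt [0.0074 0.0336 0.0291] roll [ 0. -0.]
```

To row units: 0.001 m / 0.5 = 0.002.

send_rows([
  [[0,0,0.002,0,0,0,-1],[0,0,0.002,0,0,0,-1],[0,0,0.002,0,0,0,-1]],
])

```text
time: 14.4
tcp_pos: [0.5058, -0.2791, 0.3847]
ee_rot: [0.745, 0.667, 0.0, -0.0]
wrist_force: [-0.4, 0.0, -4.7]
opening: 0.089
grip_force: 29.8
```

```bash
python3 st.py
```

```text
14.4 [ 0.5058 -0.2791  0.3847] F [-0.3933  0.0303 -4.729 ] Ft [-0.0132 -0.3941  4.729 ] Tt [-0.0344  0.0095  0.0348] roll [ 0. -0.]
```

To row units: 0.001 m / 0.5 = 0.002.

send_rows([
  [[0,0,0.002,0,0,0,-1],[0,0,0.002,0,0,0,-1],[0,0,0.002,0,0,0,-1]],
])

```text
time: 14.7
tcp_pos: [0.5058, -0.2791, 0.3837]
ee_rot: [0.745, 0.667, -0.0, -0.0]
wrist_force: [-0.2, -0.5, -3.8]
opening: 0.09
grip_force: 29.9
```

```bash
python3 st.py
```

```text
14.7 [ 0.5058 -0.2791  0.3837] F [-0.1645 -0.5072 -3.7873] Ft [-0.5223 -0.1076  3.7873] Tt [-0.0337 -0.0241 -0.0434] roll [ 0.     -0.0001]
```

To row units: 0.001 m / 0.5 = 0.002.

send_rows([
  [[0,0,0.002,0,0,0,-1],[0,0,0.002,0,0,0,-1],[0,0,0.002,0,0,0,-1]],
])

```text
time: 15.0
tcp_pos: [0.5058, -0.2791, 0.3832]
ee_rot: [0.745, 0.667, 0.0, 0.0]
wrist_force: [-1.5, 0.6, 2.2]
opening: 0.091
grip_force: 30.5
```

```bash
python3 st.py
```

```text
15.0 [ 0.5058 -0.2791  0.3832] F [-1.5271  0.6482  2.2359] Ft [ 0.4755 -1.5872 -2.2374] Tt [0.2718 0.1264 0.0097] roll [-0.0005  0.0008]
```

To row units: 0.001 m / 0.5 = 0.002.

send_rows([
  [[0,0,0.002,0,0,0,-1],[0,0,0.002,0,0,0,-1],[0,0,0.002,0,0,0,-1]],
])

```text
time: 15.3
tcp_pos: [0.5057, -0.279, 0.383]
ee_rot: [0.745, 0.667, 0.0, 0.001]
wrist_force: [-3.0, 2.5, 9.3]
opening: 0.094
grip_force: 31.1
```

```bash
python3 st.py
```

```text
15.3 [ 0.5057 -0.279   0.383 ] F [-3.0221  2.4723  9.3405] Ft [ 2.1157 -3.2584 -9.3487] Tt [ 0.5108  0.3373 -0.0205] roll [-0.0011  0.0018]
```

Both hooks seem to be touching: there is no net moment, but the rod sits slightly towards the posts. I'll back off and centre it.

To row units: -0.0015 m / 0.5 = -0.003, -0.001 m / 0.5 = -0.002.

send_rows([
  [[0,0,-0.003,0,0,0,-1],[0,-0.002,-0.003,0,0,0,-1],[0,-0.002,-0.003,0,0,0,-1],[0,-0.002,-0.003,0,0,0,-1]],
])

```text
time: 15.7
tcp_pos: [0.5049, -0.279, 0.3829]
ee_rot: [0.745, 0.667, 0.0, -0.0]
wrist_force: [0.7, -0.6, -2.5]
opening: 0.094
grip_force: 30.0
```

```bash
python3 st.py
```

```text
15.7 [ 0.5049 -0.279   0.3829] F [ 0.6785 -0.6021 -2.5406] Ft [-0.5245  0.7406  2.5404] Tt [-0.2737 -0.0318  0.008 ] roll [ 0.0002 -0.0001]
```

To row units: 0.0004 m / 0.5 = 0.0008.

send_rows([
  [[0,0,0.0008,0,0,0,-1],[0,0,0.0008,0,0,0,-1],[0,0,0.0008,0,0,0,-1],[0,0,0.0008,0,0,0,-1]],
])

```text
time: 16.1
tcp_pos: [0.5049, -0.279, 0.3829]
ee_rot: [0.745, 0.667, 0.0, 0.0]
wrist_force: [1.8, 0.9, -0.8]
opening: 0.089
grip_force: 30.2
```

```bash
python3 st.py; python3 st.py
```

```text
16.1 [ 0.5049 -0.279   0.3829] F [ 1.8307  0.924  -0.799 ] Ft [1.1193 1.718  0.7993] Tt [-0.2145  0.0835  0.01  ] roll [-0.0001  0.0002]
16.1 [ 0.5049 -0.279   0.3829] F [ 1.8307  0.924  -0.799 ] Ft [1.1193 1.718  0.7993] Tt [-0.2145  0.0835  0.01  ] roll [-0.0001  0.0002]
```

To row units: 0.0004 m / 0.5 = 0.0008.

send_rows([
  [[0,0,0.0008,0,0,0,-1],[0,0,0.0008,0,0,0,-1],[0,0,0.0008,0,0,0,-1],[0,0,0.0008,0,0,0,-1]],
])

```text
time: 16.5
tcp_pos: [0.5048, -0.279, 0.3827]
ee_rot: [0.745, 0.667, 0.0, 0.0]
wrist_force: [0.9, 0.4, 4.2]
opening: 0.089
grip_force: 30.6
```

```bash
python3 st.py
```

```text
16.5 [ 0.5048 -0.279   0.3827] F [0.8693 0.4485 4.2136] Ft [ 0.54    0.8171 -4.2133] Tt [-0.1356  0.2162 -0.035 ] roll [-0.0003  0.0006]
```

The load is about 9 N, balanced to within 55/45, with little lateral force, so both hooks are carrying. I'll hold briefly and take the last look.

send_rows([
  [[0,0,0,0,0,0,-1],[0,0,0,0,0,0,-1],[0,0,0,0,0,0,-1],[0,0,0,0,0,0,-1]],
], squeeze=20)

```text
time: 16.9
tcp_pos: [0.5049, -0.279, 0.3827]
ee_rot: [0.745, 0.667, 0.0, 0.0]
wrist_force: [1.3, 0.8, 6.4]
opening: 0.093
grip_force: 30.6
```

```bash
python3 st.py; python3 - <<'E'
from h import *; from station import *
s=grab_frame("side");t=grab_frame("top")
a=cv2.resize(s["img"][110:260,340:450],(440,600),interpolation=2)
b=cv2.resize(t["img"][220:340,345:417],(360,600),interpolation=2)
cv2.imwrite("pics/p2.png",np.hstack([a,b])[:,:,::-1])
E
```

```text
16.9 [ 0.5049 -0.279   0.3827] F [1.2785 0.8267 6.3639] Ft [ 0.9599  1.1836 -6.3636] Tt [-0.1507  0.2136  0.0021] roll [-0.0003  0.0006]
```

View pics/p2.png

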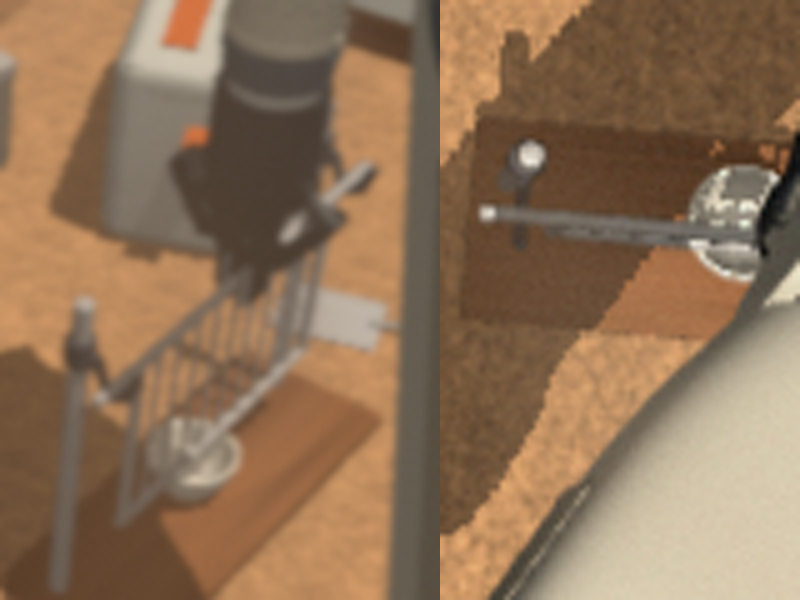

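The side crop shows ear A in its hook at (115,385) and ear B at (355,180). The top crop shows the rod crossing the middle of hook A at (521,215). I'll ease the preload, open and rise.

To row units: -0.0003 m / 0.5 = -0.0006.

send_rows([
  [[0,0,-0.0006,0,0,0,-1],[0,0,-0.0006,0,0,0,-1],[0,0,-0.0006,0,0,0,-1]],
])

```text
time: 17.3
tcp_pos: [0.5049, -0.279, 0.3827]
ee_rot: [0.745, 0.667, 0.0, 0.0]
wrist_force: [1.8, 0.5, 3.7]
opening: 0.09
grip_force: 30.5
```

```bash
python3 st.py
```

```text
17.3 [ 0.5049 -0.279   0.3827] F [1.7827 0.5472 3.7332] Ft [ 0.7392  1.7124 -3.733 ] Tt [-0.2904  0.1063 -0.009 ] roll [-0.0001  0.0002]
```

To row units: -0.15 m / 0.5 = -0.3, -0.09 m / 0.5 = -0.18.

send_rows([
  [[0,0,0,0,0,0,-0.7],[0,0,0,0,0,0,-0.5],[0,0,0,0,0,0,-0.3],[0,0,0,0,0,0,0],[0,0,0,0,0,0,0.2],[0,0,0,0,0,0,0.2],[0,0,0,0,0,0,0.2],[0,0,-0.04,0,0,0,0.2],[0,0,-0.1,0,0,0,0.2],[0,0,-0.18,0,0,0,0.2],[0,0,-0.26,0,0,0,0.2],[0,0,-0.3,0,0,0,0.2],[0,0,-0.3,0,0,0,0.2],[0,0,-0.3,0,0,0,0.2],[0,0,-0.3,0,0,0,0.2]],
])

```text
time: 18.8
tcp_pos: [0.5049, -0.2791, 0.5314]
ee_rot: [0.745, 0.667, -0.0, -0.001]
wrist_force: [0.3, -0.6, -0.5]
opening: 0.602
grip_force: 0.0
```

```bash
python3 st.py; python3 - <<'E'
from h import *; from station import *
np.set_printoptions(precision=4,suppress=True)
# rod centre columns in two wrist views would be ideal; here: rod edges along image rows
f=grab_frame("wrist"); g=cv2.cvtColor(f["img"],cv2.COLOR_RGB2HSV)
m=((g[:,:,1]<45)&(g[:,:,2]>50)).astype(np.uint8)
for r in (120,180,240,300,340):
    c=np.where(m[r,280:360])[0]+280
    if len(c): print(r,c.min(),c.max(),np.median(c),plane(f,(np.median(c),r),.229,1))
for y in (-.2,-.2777,-.35): print(proj(f,(.5055+.11*(y+.2777),y,.229),1))
E
```

```text
18.8 [ 0.5049 -0.2791  0.5314] F [ 0.278  -0.6146 -0.4874] Ft [-0.5808  0.3446  0.4862] Tt [-0.0249  0.0159 -0.0024] roll [ 0.001  -0.0018]
120 315 325 320.0 [ 0.5148 -0.1966  0.229 ]
180 307 357 329.0 [ 0.5165 -0.2411  0.229 ]
240 315 325 320.0 [ 0.5049 -0.2858  0.229 ]
300 316 345 330.5 [ 0.5078 -0.3364  0.229 ]
340 316 359 345.0 [ 0.5163 -0.3753  0.229 ]
[319.4946 124.6633]
[319.5944 229.618 ]
[319.6606 316.1204]
```

send_rows([
  [[0,0,0,0,0,0,0.2],[0,0,0,0,0,0,0.2],[0,0,0,0,0,0,0.2],[0,0,0,0,0,0,0.2],[0,0,0,0,0,0,0.2],[0,0,0,0,0,0,0.2],[0,0,0,0,0,0,0.2],[0,0,0,0,0,0,0.2],[0,0,0,0,0,0,0.2],[0,0,0,0,0,0,0.2],[0,0,0,0,0,0,0.2],[0,0,0,0,0,0,0.2],[0,0,0,0,0,0,0.2],[0,0,0,0,0,0,0.2],[0,0,0,0,0,0,0.2]],
])

```text
time: 20.35
tcp_pos: [0.5048, -0.279, 0.5327]
ee_rot: [0.745, 0.667, -0.0, -0.0]
wrist_force: [-1.0, -0.3, 0.8]
opening: 0.599
grip_force: 0.0
```

```bash
python3 -c "
from station import *
print(close_job())"
```

```text
the job is handed in; nothing more can be done
None
```

The rack hangs by both ears on the stand's hooks and I handed the job in at about 20 s, with the gripper clear; total hook load briefly peaked near 14 N (roughly 7 N per hook, judged from the wrist force), and no verdict was returned.

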